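# Clamp a bead blank to the ratchet's click

## Task

Take the red rod blank from the wooden stock board and stand it gently, upright, on the cork pad of the small green vice, between the steel V and the sliding jaw. Then turn the vice's ratchet knob clockwise until the jaw holds the blank in the V and the ratchet slips, let it click about three to six times (15 degrees of slip each) and no more, and let go. The resin is brittle, so grip and set it down lightly, and leave the other blanks and the scraper alone.

Things in the scene. Friction and masses are not known exactly. Their poses are not given: they have to be found in the camera images.
- red_blank: rod blank of red resin, a plain upright cylinder 26 mm in diameter and 60 mm tall, about 35 g, brittle; origin at the centre of its underside, z up along its axis. Starts upright in one of the board's three pockets, 10 mm deep and 3 mm wider than the blank. It bears a grip of 40 N a finger and a push of 25 N on the cork pad
- amber_blank: rod blank of amber resin, a plain upright cylinder 26 mm in diameter and 60 mm tall, about 35 g, brittle; origin at the centre of its underside, z up along its axis; a bystander in another pocket
- black_blank: rod blank of black resin, a plain upright cylinder 26 mm in diameter and 60 mm tall, about 35 g, brittle; origin at the centre of its underside, z up along its axis; a bystander in another pocket
- board: wooden stock board, 70 x 250 x 20 mm, fixed; origin at the centre of its underside, y along its length; pockets at y = -85, 0 and 85 mm, pocket floors 10 mm above the bench
- scraper: screwdriver-shaped scraper lying on the bench beyond the work, about 200 mm long, loose; a bystander; origin at its underside
- vice: green bench vice, fixed; base plate 80 mm (x) by 210 mm (y) by 16 mm; origin at the centre of its underside, z up. Towards -y a fixed steel 90 degree V, 40 mm tall over the bench, its mouth towards +y; at +y a gear housing 62 x 66 mm, 52 mm tall, with the upright ratchet knob on it (axis at x = 0, y = 65 mm)
- seat (a point): point on top of the cork pad (18 mm over the bench) below the axis of a blank that rests fully in the V; fixed to the vice at its x = 0, y = -45 mm, axes as the vice's. The pad reaches 28 mm to either side in x, and from y = -20 to +42 mm of this point
- jaw: aluminium sliding jaw, 34 mm wide, 18 to 40 mm over the bench; origin at the lower edge of its flat face, mid-width. The face is 13 mm in +y from the seat point when it clamps a blank in the V, and starts 12 to 24 mm further open: a blank stood 5 mm in +y from it clears V and jaw. Turning the knob clockwise closes it, 5 mm per radian, against 0.09 N m
- ratchet (a joint): slip of the knob on its spindle, rad, 0 at the start, positive clockwise. Constant while the spindle turns freely; once the jaw is tight it slips at a steady 0.22 N m (no sound; the knob's red pointer moves off the collar's black mark). One click is 0.26 rad; wanted 0.6 to 2.0 in all. Turning the knob anticlockwise loosens the jaw
- knob_grip (a point): on the axis of the round fluted black knob (40 mm in diameter, 30 mm tall, from 58 to 88 mm over the bench), 78 mm over the bench: the height to grip, from above, at any yaw; z up, turns with the knob. About 1 to 1.4 rad can be turned per grasp; let go and turn the open hand back between
- pad: thin cork pad on the vice's bed, 56 x 62 x 2 mm, fixed to the vice; origin at the centre of its underside, its top 18 mm over the bench

How it is judged:
By the outcome, as a careful person would: the job done as asked, in the order asked, and still so for the second after the job is handed in, with the robot touching nothing.
It also fails if it takes over 72 s, if anything falls off the work surface, if the arm or the gripper's body presses on something with over 40 N, if the wrist force passes 120 N, or if a joint passes its speed limit or range.

## Robot

A 6-joint arm with a two-finger parallel gripper is mounted at the origin on the work surface. World frame = base frame: x ahead of the robot, y to its left, z up, the work surface at z = 0. Lengths are in m, angles in rad, forces in N, time in s.
With the tool pointing down it reaches from about 0.425 to 0.95 m from the base axis. Payload 3.5 kg.
Tool frame: the origin (TCP) lies between the finger pads; the fingertips stand 22 mm ahead of it and the grasp point (between the pads) lies 3 mm ahead of it (ctrl.nose_length is the z of the fingertips in the tool frame, in m); z points along the fingers, y is the line along which they close (so a half turn about z gives the same grasp; the last joint's range is limited). The gripper opens to 85 mm and grips with 20 to 120 N. Pads are 22 mm wide; open, the fingers measure 114 mm over their backs; the gripper's body (76 mm by 85 mm) begins 54 mm behind the grasp point. The pads swing forward as they close: fully open they stand 13 mm farther back than shut.
Start: joints at [-1.31, 0.286, 1.577, -0, 1.279, -0.15], TCP at [0.27, -0.619, 0.253] pointing down, gripper open.
Joint ranges: [-2.77, 2.77], [-0.9, 2.22], [0.21, 2.48], [-1.53, 4.67], [0.24, 2.81], [-2.84, 2.84]. Speed limits (rad/s): [2.79, 2.79, 3.14, 3.14, 3.14, 3.14].

## Interface

Orientations are given as a unit quaternion [x, y, z, w].
In Python, from plant import ctrl gives the robot as it stands. The module is installed in compiled form; this text tells all that it offers.
- The arm moves only by the tool send_rows, never from a script. Its argument "rows" is text: rows parted by semicolons, each of 7 numbers parted by spaces: the turn, a rotation vector about the tool's x, y, z in fractions of the full range, 1 being pi rad, then the shift along the tool's x, y, z in fractions of the full range, 1 being 500 mm, then the opening, from -1 (shut) to 1 (fully open). A call has 1 to 8 rows; each row is the pose to reach, as a shift and turn from the pose commanded when the call began, along the tool's axes at that moment; what a row does not reach only later rows make up. A row lasts 1/8 s, in which the tool goes at most 62.5 mm and 10.7 degrees, less where a joint would pass 70% of its speed; a pose out of reach is approached as far as the arm can. No shift or turn number may pass 1 either way. A call with a gripper value outside its range is refused whole. The fingers move at their own pace and stop on an object; "grip_force" is the grip in N (left out, the last holds). Time passes only in rows, so rows that repeat a pose let the fingers close. It gives the time, the measured TCP pose, the force, the opening and the grip force at its end, in the units of the state.
- ctrl.get_state(): the state, without advancing time (a new reading comes with each control period).
- ctrl.read_camera(name): name is "scene" or "top" or "wrist"; returns a dict with "color" (400x640x3 uint8, red, green, blue), "fx", "fy", "cx", "cy" (pixels), "extrinsics" (4x4, takes a point from world to camera coordinates). Camera axes: x right, y down, z forward; pixel columns grow to the right and rows downward; lengths in m; the calibration is good to about 2 mm. A picture is of the moment at which its call begins. There is no depth.
- ctrl.sign_off(): hands the job in; it is judged then, once.
Trained networks look in a picture, given as the dict that the camera call returned (one of the last four; its "shot" number tells which), for a name from the list of things; names that differ only in an ending like _2 or _b are one class to them, and where a whole thing is asked for, a point or a joint stands for the part that bears it (a point fixed in the world has none). Each returns a list of dicts, best first, with "p" (0 to 1); they miss things now and then, are a little off and sometimes report something else, mostly with a low value. They report only what shows in the picture. A call takes as long as a camera call.
- ctrl.look_for(picture, target): "position" ([x, y, z] in m, in the coordinates of the camera as it stood for that picture, good to about 4 mm: the middle of the surface that is visible of it).
The state is a dict: "time": time; "qpos": joint angles; "dq": joint speeds; "joint_efforts": joint torques, N m; "eef_pos": TCP position; "tcp_rot": TCP orientation; "contact_force": force on the tool from outside, world axes, zero at the start; "wrist_torque": the same for the moment, N m; "opening": opening from 0.0 (shut) to 1.0 (fully open); "finger_force": force on a finger pad.
Only numpy, scipy, OpenCV 4.12 (cv2) and the standard library are available. Lean on these libraries where they do the work, as an engineer would, in place of code of your own. Each camera call takes 0.05 s, during which the arm holds its last target. There are 200 camera calls.

## Working session

There is one attempt and no reset: what is moved stays moved. The work goes in short steps, Python scripts to look and compute and a tool call to move; the robot and the scene stay as the last step left them, time stands still between calls to the robot, and variables do not carry over. Pictures are saved under pics/ and viewed, at most 10 in all, crops included, and the job is handed in when it is done.

Besides the shell and the picture viewer there is one more tool, called after "Request:" by a JSON object that holds its "fn" and its "kwargs", one argument or row to a line. send_rows: Moves the arm, as the interface text tells. Its arguments: {"type":"object","properties":{"rows":{"type":"string"},"grip_force":{"type":"number"}},"required":["rows"]}

```bash
mkdir -p pics; cat > h.py <<'E'
import numpy as np, cv2
from plant import ctrl
from scipy.spatial.transform import Rotation as R
def look(cam, names, save=None):
    p=ctrl.read_camera(cam); T=np.array(p["extrinsics"]); out={}
    if save: cv2.imwrite("pics/"+save, p["color"][:,:,::-1])
    for n in names:
        for d in ctrl.look_for(p,n)[:2]:
            c=np.array(d["position"]); w=T[:3,:3].T@(c-T[:3,3])
            px=(p["fx"]*c[0]/c[2]+p["cx"], p["fy"]*c[1]/c[2]+p["cy"])
            print(cam,n,"p%.2f"%d["p"],"w",w.round(4),"px",np.round(px))
    return p
def ray(p,u,v):
    T=np.array(p["extrinsics"]); d=T[:3,:3].T@np.array([(u-p["cx"])/p["fx"],(v-p["cy"])/p["fy"],1])
    return -T[:3,:3].T@T[:3,3], d
def at_z(p,u,v,z):
    o,d=ray(p,u,v); return o+d*(z-o[2])/d[2]
def tri(rays):
    A=0;b=0
    for o,d in rays:
        d=d/np.linalg.norm(d); M=np.eye(3)-np.outer(d,d); A=A+M; b=b+M@o
    return np.linalg.solve(A,b)
def st():
    s=ctrl.get_state(); print({k:np.round(v,4).tolist() for k,v in s.items() if k not in("dq","joint_efforts")})
    return s
def totool(w):
    s=ctrl.get_state(); return R.from_quat(s["tcp_rot"]).inv().apply(np.array(w)-s["eef_pos"])*1000
E
python3 - <<'E'
from h import *
st(); print(R.from_quat(ctrl.get_state()["tcp_rot"]).as_matrix().round(3), ctrl.nose_length)
N=["red_blank","amber_blank","black_blank","board","vice","jaw","knob_grip","pad","scraper"]
for c in("scene","top"): look(c,N,c+"0.png")
look("wrist",N,"wrist0.png")
E
```

```text
{'time': 0.0, 'qpos': [-1.31, 0.2872, 1.5782, -0.0, 1.2786, -0.15], 'eef_pos': [0.2694, -0.6182, 0.2519], 'tcp_rot': [0.979, 0.204, -0.0001, -0.0012], 'contact_force': [0.4893, 0.2991, 0.6634], 'wrist_torque': [-0.0452, -0.002, 0.0115], 'finger_force': 0.0, 'opening': 0.9994}
[[ 0.917  0.399 -0.001]
 [ 0.399 -0.917  0.002]
 [ 0.    -0.002 -1.   ]] 0.022
scene red_blank p0.59 w [ 0.5168 -0.2881  0.0585] px [199. 279.]
scene red_blank p0.49 w [0.5593 0.1239 0.032 ] px [332. 170.]
scene amber_blank p0.53 w [ 0.4719 -0.1258  0.0554] px [237. 215.]
scene black_blank p0.72 w [ 0.4928 -0.2064  0.0595] px [219. 243.]
scene board p0.85 w [ 0.5021 -0.2301  0.0178] px [218. 266.]
scene board p0.45 w [ 0.4914 -0.2066  0.0593] px [218. 243.]
scene vice p0.98 w [0.5599 0.1279 0.0319] px [333. 170.]
scene vice p0.40 w [0.7783 0.0064 0.0219] px [395. 242.]
scene jaw p0.51 w [0.5488 0.1339 0.0388] px [330. 164.]
scene knob_grip p0.64 w [0.5445 0.1893 0.0824] px [341. 138.]
scene pad p0.62 w [0.5503 0.1158 0.0225] px [327. 174.]
scene scraper p0.72 w [0.7757 0.006  0.0218] px [393. 242.]
top red_blank p0.51 w [ 0.507  -0.2794  0.0724] px [418. 251.]
top amber_blank p0.64 w [ 0.4669 -0.1159  0.0723] px [347. 266.]
top board p0.89 w [ 0.4847 -0.1915  0.0169] px [376. 259.]
top vice p0.97 w [0.5426 0.1326 0.031 ] px [243. 231.]
top vice p0.73 w [0.7634 0.0161 0.0248] px [295. 143.]
top jaw p0.31 w [ 0.485  -0.1914  0.02  ] px [376. 259.]
top pad p0.68 w [0.5443 0.1098 0.0177] px [254. 231.]
top pad p0.62 w [0.5425 0.1363 0.0287] px [242. 231.]
top scraper p0.60 w [0.764  0.0174 0.0246] px [294. 143.]
top scraper p0.26 w [0.5441 0.1072 0.0189] px [255. 231.]
```

```bash
python3 - <<'E'
import cv2
t=cv2.imread("pics/top0.png")[140:330,180:480]
s=cv2.imread("pics/scene0.png")[100:320,150:450]
cv2.imwrite("pics/t0c.png",cv2.resize(t,None,fx=2.6,fy=2.6,interpolation=2))
cv2.imwrite("pics/s0c.png",cv2.resize(s,None,fx=2.6,fy=2.6,interpolation=2))
E
```

```text
(no output)
```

View pics/t0c.png

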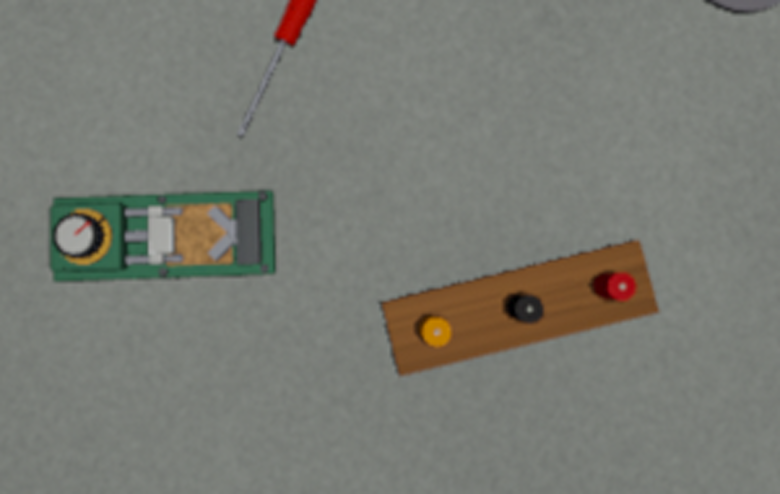

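View pics/s0c.png

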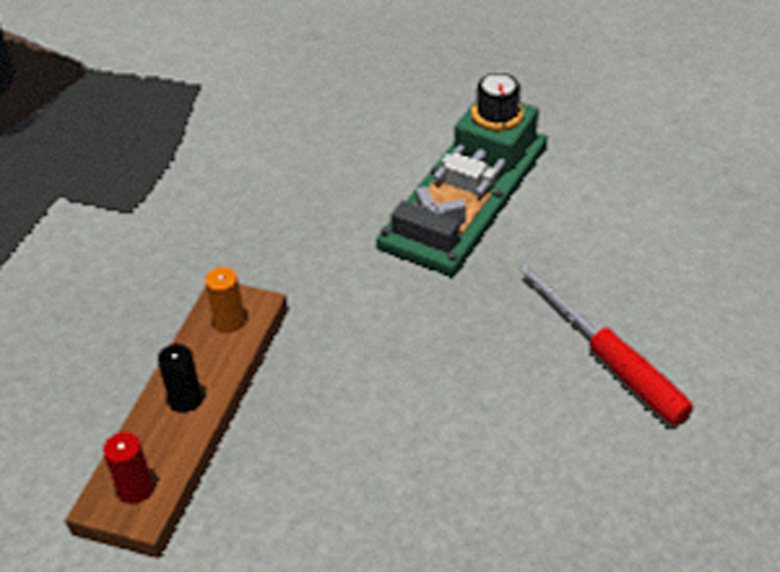

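The top view shows the red blank at the right end of the board (crop px 620,286). The vice is at the left with its V to the right (world -y) and the knob at crop px 78,236. Next I'll work out the wrist camera mount and better estimates.

```bash
python3 - <<'E'
from h import *
s=ctrl.get_state(); Rt=R.from_quat(s["tcp_rot"])
p=ctrl.read_camera("wrist"); T=np.array(p["extrinsics"]); Rw=T[:3,:3].T; o=-Rw@T[:3,3]
print("cam in tool mm",Rt.inv().apply(o-s["eef_pos"])*1000,"axes",(Rt.as_matrix().T@Rw).round(3).tolist(),p["fx"],p["cx"],p["cy"])
t=ctrl.read_camera("top"); c=ctrl.read_camera("scene")
for n,p in(("top",t),("scene",c)):
    h=cv2.cvtColor(p["color"],cv2.COLOR_RGB2HSV); m=(((h[...,0]<6)|(h[...,0]>174))&(h[...,1]>150)&(h[...,2]>60)).astype(np.uint8)
    k,l,S,C=cv2.connectedComponentsWithStats(m)
    for i in range(1,k):
        if S[i,4]>20: print(n,S[i],C[i].round(1), at_z(p,*C[i],.06).round(4))
f=lambda x,y:(180+(x+.5)/2.6-.5,140+(y+.5)/2.6-.5)
print("knob",at_z(t,*f(74,236),.088).round(4))
for c4 in((53,199),(55,280),(272,190),(275,273)): print(at_z(t,*f(*c4),.014).round(4))
for c4 in((381,302),(640,240),(659,312),(400,376)): print("b",at_z(t,*f(*c4),.02).round(4))
E
```

```text
cam in tool mm [  75.15590439    0.18476506 -121.14127966] axes [[-0.0, -0.956, -0.293], [1.0, -0.001, 0.0], [-0.001, -0.293, 0.956]] 337.2593599102059 315.3166591193678 200.4804588493855
top [170  83   9  15  69] [174.1  89.9] [0.8798 0.3132 0.06  ]
top [161  87   7   6  32] [164.2  89.6] [0.8797 0.3375 0.06  ]
top [149  95   7   6  31] [152.3  97.6] [0.8587 0.365  0.06  ]
top [159  95  24  22 204] [169.7 105.2] [0.8407 0.3212 0.06  ]
top [180  94   7   7  33] [183.3  96.8] [0.8629 0.2897 0.06  ]
top [153 103   7   6  35] [155.8 105.6] [0.8388 0.355  0.06  ]
top [158 114   7   6  32] [161.2 116.6] [0.8117 0.3399 0.06  ]
top [173 115   7   7  35] [175.9 118.1] [0.809 0.304 0.06 ]
top [286 120  23  37 338] [297.1 137.7] [0.7687 0.009  0.06  ]
top [413 245  12  11  99] [417.8 249.7] [ 0.5093 -0.2817  0.06  ]
scene [459 156  34  26 413] [477.5 166.7] [0.8591 0.286  0.06  ]
scene [492 166   9  13  75] [496.1 172.2] [0.9018 0.2895 0.06  ]
scene [377 226  39  38 526] [396.4 244.7] [ 0.7919 -0.0287  0.06  ]
scene [190 266  18  28 325] [198.5 279.4] [ 0.5177 -0.2905  0.06  ]
knob [0.5393 0.2028 0.088 ]
[0.5758 0.2439 0.014 ]
[0.4997 0.2373 0.014 ]
[0.5903 0.0365 0.014 ]
[0.5121 0.0308 0.014 ]
b [ 0.488  -0.0695  0.02  ]
b [ 0.5525 -0.3115  0.02  ]
b [ 0.486 -0.329  0.02 ]
b [ 0.4207 -0.0888  0.02  ]
```

Units first: shifts go in shares of 500 mm and turns go in shares of pi rad. So 354 mm / 500 = 0.708, -213 mm / 500 = -0.426, -81.4 degrees / 180 = -0.4522.

Request:
{"fn": "send_rows", "kwargs": {
  "rows": "0 0 -0.4522 0.708 -0.426 0.164 1;0 0 -0.4522 0.708 -0.426 0.164 1;0 0 -0.4522 0.708 -0.426 0.164 1;0 0 -0.4522 0.708 -0.426 0.164 1;0 0 -0.4522 0.708 -0.426 0.164 1;0 0 -0.4522 0.708 -0.426 0.164 1;0 0 -0.4522 0.708 -0.426 0.164 1;0 0 -0.4522 0.708 -0.426 0.164 1",
  "grip_force": 20
}}

```text
time: 2.65
eef_pos: [0.5102, -0.2789, 0.1703]
tcp_rot: [0.606, 0.796, 0.0, -0.001]
contact_force: [-0.2, 0.5, -0.3]
opening: 1.002
finger_force: 0.0
```

Request:
{"fn": "send_rows", "kwargs": {
  "rows": "0 0 0 0 0 0 1;0 0 0 0 0 0 1"
}}

```text
time: 2.9
eef_pos: [0.509, -0.2827, 0.1716]
tcp_rot: [0.61, 0.792, -0.0, 0.0]
contact_force: [-1.2, 1.1, -0.1]
opening: 0.999
finger_force: 0.0
```

```bash
python3 - <<'E'
from h import *
s=st(); print(R.from_quat(s["tcp_rot"]).as_matrix().round(3).tolist())
p=look("wrist",["red_blank","black_blank","board"],"w1.png")
E
```

```text
{'time': 2.9, 'qpos': [-0.6811, 0.1647, 1.8776, -0.0001, 1.0988, -0.9395], 'eef_pos': [0.509, -0.2827, 0.1716], 'tcp_rot': [0.6101, 0.7923, -0.0, 0.0003], 'contact_force': [-1.2375, 1.0759, -0.1442], 'wrist_torque': [-0.0208, -0.0371, -0.0206], 'finger_force': 0.0, 'opening': 0.9986}
[[-0.256, 0.967, 0.0], [0.967, 0.256, -0.0], [-0.0, 0.0, -1.0]]
wrist red_blank p0.83 w [ 0.5059 -0.2791  0.0714] px [312. 204.]
wrist red_blank p0.21 w [ 0.4823 -0.2053  0.0687] px [305.  85.]
wrist black_blank p0.65 w [ 0.4835 -0.2044  0.0721] px [307.  84.]
wrist board p0.75 w [ 0.4894 -0.2195  0.0227] px [311. 108.]
```

View pics/w1.png

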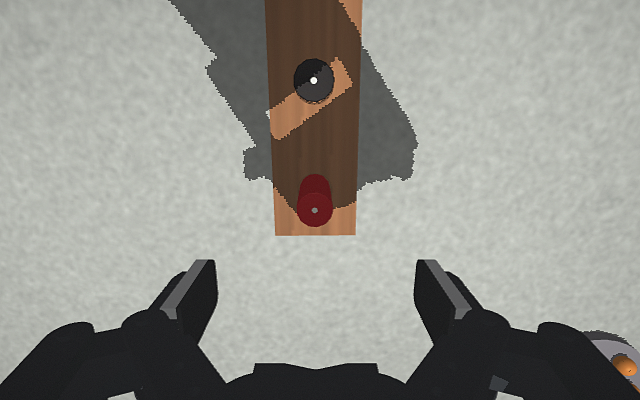

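The wrist view shows the red blank's top centre (spot) at px (315,210), with the fingers straddling the board. Now I'll triangulate it against the top and scene spots.

```bash
python3 - <<'E'
from h import *
p=ctrl.read_camera("wrist"); print(at_z(p,314.7,210.3,.07).round(4))
t=ctrl.read_camera("top"); c=ctrl.read_camera("scene")
f=lambda o,x,y:(o[0]+(x+.5)/2.6-.5,o[1]+(y+.5)/2.6-.5)
a,b=f((180,140),622,287),f((150,100),121,446)
r=[ray(p,314.7,210.3),ray(t,*a),ray(c,*b)]
X=tri(r); print("tri",X.round(4), tri(r[::2]).round(4), tri(r[1:]).round(4))
for z,x,y in((.07,X[0],X[1]),): print("tool mm",totool((x,y,z-.014)), )
# vice
print("knob tri",tri([ray(t,*f((180,140),77,236)),ray(c,*f((150,100),499,83))]).round(4))
E
```

```text
[ 0.509  -0.2837  0.07  ]
tri [ 0.5086 -0.283   0.0699] [ 0.5089 -0.2836  0.0706] [ 0.508  -0.2825  0.0687]
tool mm [ -0.33995372  -0.42377831 115.39673022]
knob tri [0.5399 0.1997 0.0916]
```

Request:
{"fn": "send_rows", "kwargs": {
  "rows": "0 0 0 -0.0012 0 0.08 1;0 0 0 -0.0012 0 0.16 1;0 0 0 -0.0012 0 0.21 1;0 0 0 -0.0012 0 0.225 0.6;0 0 0 -0.0012 0 0.225 0.3;0 0 0 -0.0012 0 0.225 0;0 0 0 -0.0012 0 0.225 -0.4;0 0 0 -0.0012 0 0.225 -0.6",
  "grip_force": 20
}}

```text
time: 4.25
eef_pos: [0.5099, -0.2834, 0.0603]
tcp_rot: [0.609, 0.793, -0.0, 0.001]
contact_force: [-0.1, -0.8, 3.9]
opening: 0.291
finger_force: 19.8
```

Request:
{"fn": "send_rows", "kwargs": {
  "rows": "0 0 0 0 0 0 -1;0 0 0 0 0 0 -1;0 0 0 0 0 0 -1;0 0 0 0 0 0 -1"
}}

```text
time: 4.75
eef_pos: [0.5099, -0.2834, 0.0603]
tcp_rot: [0.609, 0.793, -0.0, 0.001]
contact_force: [-0.3, 0.7, 5.9]
opening: 0.299
finger_force: 19.9
```

To row units: -130 mm / 500 = -0.26, -125 mm / 500 = -0.25.

Request:
{"fn": "send_rows", "kwargs": {
  "rows": "0 0 0 0 0 -0.008 -1;0 0 0 0 0 -0.028 -1;0 0 0 0 0 -0.06 -1;0 0 0 0 0 -0.11 -1;0 0 0 0 0 -0.16 -1;0 0 0 0 0 -0.21 -1;0 0 0 0 0 -0.25 -1;0 0 0 0 0 -0.26 -1",
  "grip_force": 22
}}

```text
time: 5.75
eef_pos: [0.51, -0.2833, 0.1912]
tcp_rot: [0.609, 0.793, -0.0, 0.002]
contact_force: [-0.2, 0.1, -0.3]
opening: 0.296
finger_force: 21.7
```

To row units: 303 mm / 500 = 0.606, 293 mm / 500 = 0.586, 11 degrees / 180 = 0.0611.

Request:
{"fn": "send_rows", "kwargs": {
  "rows": "0 0 0.0078 0.04 0.016 0 -1;0 0 0.0156 0.126 0.05 0 -1;0 0 0.0233 0.228 0.09 0 -1;0 0 0.0333 0.33 0.13 0 -1;0 0 0.0444 0.432 0.17 0 -1;0 0 0.0556 0.524 0.206 0 -1;0 0 0.0611 0.586 0.23 0 -1;0 0 0.0611 0.606 0.238 0 -1"
}}

```text
time: 6.75
eef_pos: [0.5454, 0.0425, 0.1879]
tcp_rot: [0.681, 0.732, -0.001, -0.001]
contact_force: [0.1, -1.6, 0.2]
opening: 0.298
finger_force: 21.7
```

Request:
{"fn": "send_rows", "kwargs": {
  "rows": "0 0 0 0 0 0 -1;0 0 0 0 0 0 -1"
}}

```text
time: 7.0
eef_pos: [0.546, 0.0396, 0.1886]
tcp_rot: [0.683, 0.731, -0.0, -0.0]
contact_force: [-0.3, -0.6, -0.6]
opening: 0.299
finger_force: 21.7
```

```bash
python3 - <<'E'
from h import *
s=st(); print(R.from_quat(s["tcp_rot"]).as_matrix().round(3).tolist())
p=look("wrist",["vice","jaw","knob_grip","pad","red_blank"],"w2.png")
cv2.imwrite("pics/w2b.png",cv2.resize(p["color"][:,:,::-1],(800,500),interpolation=2))
E
```

```text
{'time': 7.0, 'qpos': [-0.1128, 0.0701, 1.9483, -0.0004, 1.1237, -0.1802], 'eef_pos': [0.546, 0.0396, 0.1886], 'tcp_rot': [0.6828, 0.7306, -0.0003, -0.0001], 'contact_force': [-0.3256, -0.6097, -0.6424], 'wrist_torque': [0.0102, 0.0294, -0.0034], 'finger_force': 21.7015, 'opening': 0.2993}
[[-0.068, 0.998, -0.001], [0.998, 0.068, -0.0], [-0.0, -0.001, -1.0]]
wrist vice p0.74 w [0.5424 0.1197 0.0206] px [317.  90.]
wrist jaw p0.65 w [0.5447 0.1413 0.0417] px [322.  59.]
wrist pad p0.71 w [0.5445 0.1023 0.0233] px [318. 112.]
wrist red_blank p0.95 w [0.5463 0.0431 0.2026] px [315. 301.]
```

View pics/w2b.png

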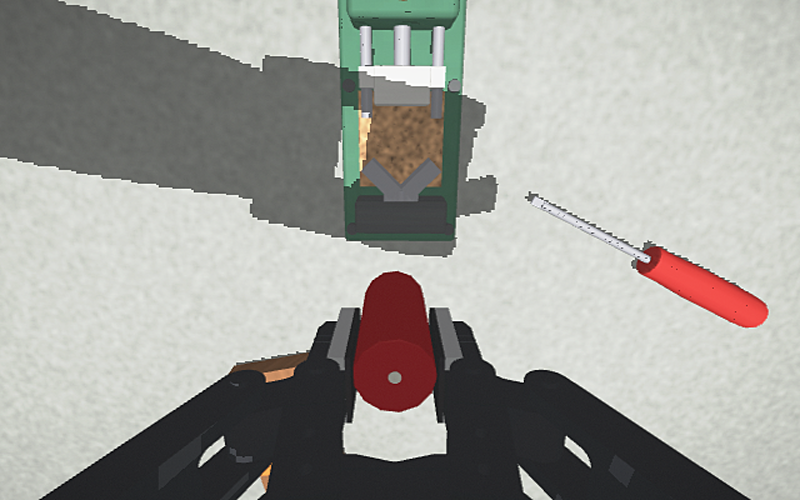

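The wrist view shows the V's inner apex at (402,183) in the 800x500 picture, the jaw's lower edge at (403,105), and the base's near corners at (346,239) and (457,241). Red is held upright.

```bash
python3 - <<'E'
from h import *
p=ctrl.read_camera("wrist")
g=lambda x,y:((x+.5)*.8-.5,(y+.5)*.8-.5)
for n,x,y,z in(("apex",402,183,.04),("Vl",370,161,.04),("Vr",435,161,.04),("jawL",374,104,.018),("jawR",431,104,.018),("cornL",346,239,.016),("cornR",457,241,.016),("edgeL",340,5,.016),("edgeR",465,35,.016),("jawtopL",374,80,.04),("jawtopR",430,82,.04)):
    print(n,at_z(p,*g(x,y),z).round(4))
# two-place check: rim of knob in top and scene views, fluted knob black/white disc centre
t=ctrl.read_camera("top"); c=ctrl.read_camera("scene")
for n,q,(x0,y0,x1,y1) in(("top",t,(190,210,230,255)),("scene",c,(325,120,360,155))):
    im=q["color"][y0:y1,x0:x1].astype(int); m=((im.min(2)>150)&(np.ptp(im,axis=2)<25)).astype(np.uint8)
    k,l,S,C=cv2.connectedComponentsWithStats(m)
    for i in range(1,k):
        if S[i,4]>15: u=C[i]+(x0,y0); print(n,S[i],u.round(1),at_z(q,*u,.088).round(4))
E
```

```text
apex [0.549  0.0773 0.04  ]
Vl [0.5279 0.0897 0.04  ]
Vr [0.5687 0.0925 0.04  ]
jawL [0.5275 0.1245 0.018 ]
jawR [0.5648 0.127  0.018 ]
cornL [0.5121 0.031  0.016 ]
cornR [0.5924 0.0349 0.016 ]
edgeL [0.5034 0.181  0.016 ]
edgeR [0.5825 0.1695 0.016 ]
jawtopL [0.5279 0.1372 0.04  ]
jawtopR [0.5613 0.1384 0.04  ]
top [12 14 11 13 97] [206.9 230.2] [0.5398 0.2057 0.088 ]
scene [  0   0  35  31 529] [344.2 130.2] [0.5408 0.2131 0.088 ]
```

```bash
python3 - <<'E'
from h import *
p=ctrl.read_camera("wrist"); s=ctrl.get_state()
b=at_z(p,395*.8,377.5*.8,s["eef_pos"][2]+.0097); print(b.round(4),"offset",b-s["eef_pos"])
T=np.array([.5476,.0995,.12])-np.r_[(b-s["eef_pos"])[:2],0]; print(T,totool(T))
E
```

```text
[0.5469 0.0405 0.1986] offset [ 7.63184244e-04 -4.16517253e-05  9.70000000e-03]
[0.54683682 0.09954165 0.12      ] [58.84498101  4.76615613 68.86232478]
```

To row units: 69 mm / 500 = 0.138, 65 mm / 500 = 0.13.

Request:
{"fn": "send_rows", "kwargs": {
  "rows": "0 0 0 0.024 0.002 0 -1;0 0 0 0.064 0.006 0.02 -1;0 0 0 0.1 0.009 0.06 -1;0 0 0 0.118 0.0096 0.1 -1;0 0 0 0.118 0.0096 0.13 -1;0 0 0 0.118 0.0096 0.138 -1;0 0 0 0.118 0.0096 0.138 -1"
}}

```text
time: 8.38
eef_pos: [0.5468, 0.0998, 0.1195]
tcp_rot: [0.682, 0.731, -0.0, -0.0]
contact_force: [0.3, -0.5, -0.3]
opening: 0.298
finger_force: 21.7
```

```bash
python3 - <<'E'
from h import *
st()
for i,(n,(x0,y0,x1,y1)) in enumerate((("scene",(280,100,400,220)),("wrist",(150,50,490,390)))):
    p=ctrl.read_camera(n); a=p["color"][y0:y1,x0:x1,::-1]; a=cv2.resize(a,(400,400),interpolation=2)
    o=a if i==0 else np.hstack([o,a])
cv2.imwrite("pics/c3.png",o)
E
```

```text
{'time': 8.375, 'qpos': [-0.0021, 0.1773, 1.9704, -0.0001, 0.9944, -0.0705], 'eef_pos': [0.5468, 0.0998, 0.1195], 'tcp_rot': [0.6825, 0.7309, -0.0002, -0.0002], 'contact_force': [0.2881, -0.4901, -0.3404], 'wrist_torque': [-0.0251, -0.0498, -0.0175], 'finger_force': 21.7055, 'opening': 0.2979}
```

View pics/c3.png

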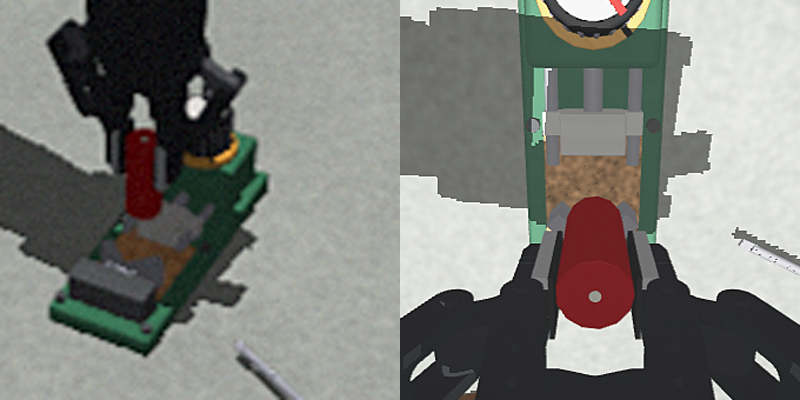

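The blank hangs above the pad between V and jaw. The jaw's front edge is at crop (600,157) and the V tips at about (556,212) and (627,212). Now to triangulate the jaw edge from the two wrist positions.

```bash
python3 - <<'E'
from h import *
p=ctrl.read_camera("wrist"); g=lambda x,y:(150+(x-400+.5)*.85-.5,50+(y+.5)*.85-.5)
for n,x,y in(("jawL",561,157),("jawR",626,157),("Vl",556,205),("Vr",630,207)): print(n,at_z(p,*g(x,y),.04).round(4),at_z(p,*g(x,y),.018).round(4))
# earlier shot's camera pose relative to tool is fixed: rebuild ray for w2 (TCP moved by pure shift)
s=ctrl.get_state(); d=np.array([.546,.0396,.1886])-s["eef_pos"]
for a,b in(((374,104),(561,157)),((431,104),(626,157)),((370,161),(556,205)),((435,161),(630,207))):
    o,v=ray(p,(a[0]+.5)*.8-.5,(a[1]+.5)*.8-.5); print(tri([(o+d,v),ray(p,*g(*b))]).round(4))
E
```

```text
jawL [0.5289 0.1221 0.04  ] [0.5274 0.1165 0.018 ]
jawR [0.5629 0.1244 0.04  ] [0.5651 0.119  0.018 ]
Vl [0.5273 0.0951 0.04  ] [0.5257 0.0865 0.018 ]
Vr [0.5676 0.0967 0.04  ] [0.5703 0.0882 0.018 ]
[0.529  0.1231 0.0438]
[0.5626 0.1254 0.044 ]
[0.5264 0.0876 0.021 ]
[0.5698 0.0908 0.0248]
```

To row units: 49 mm / 500 = 0.098, 48 mm / 500 = 0.096.

Request:
{"fn": "send_rows", "kwargs": {
  "rows": "0 0 0 0 0 0.024 -1;0 0 0 0 0 0.052 -1;0 0 0 0 0 0.076 -1;0 0 0 0 0 0.09 -1;0 0 0 0 0 0.096 -1;0 0 0 0 0 0.098 -1;0 0 0 0 0 0.098 -1"
}}

```text
time: 9.4
eef_pos: [0.5472, 0.0999, 0.0712]
tcp_rot: [0.682, 0.731, 0.0, 0.0]
contact_force: [0.0, -0.3, -0.5]
opening: 0.299
finger_force: 21.7
```

Request:
{"fn": "send_rows", "kwargs": {
  "rows": "0 0 0 0 0 0.0014 -1;0 0 0 0 0 0.0024 -1;0 0 0 0 0 0.0024 -1"
}}

```text
time: 9.78
eef_pos: [0.5469, 0.0999, 0.0697]
tcp_rot: [0.682, 0.731, 0.0, 0.0]
contact_force: [-0.1, -0.6, -0.7]
opening: 0.3
finger_force: 21.7
```

To row units: 0.8 mm / 500 = 0.0016, 0.5 mm / 500 = 0.001.

Request:
{"fn": "send_rows", "kwargs": {
  "rows": "0 0 0 0 0 0.001 -1;0 0 0 0 0 0.0016 -1;0 0 0 0 0 0.0016 -1"
}}

```text
time: 10.15
eef_pos: [0.5468, 0.0999, 0.0688]
tcp_rot: [0.682, 0.731, -0.0, -0.0]
contact_force: [0.1, 0.2, -0.5]
opening: 0.292
finger_force: 21.7
```

To row units: 0.6 mm / 500 = 0.0012, 0.4 mm / 500 = 0.0008.

Request:
{"fn": "send_rows", "kwargs": {
  "rows": "0 0 0 0 0 0.0008 -1;0 0 0 0 0 0.0012 -1;0 0 0 0 0 0.0012 -1"
}}

```text
time: 10.52
eef_pos: [0.5469, 0.0999, 0.0684]
tcp_rot: [0.682, 0.731, 0.0, 0.0]
contact_force: [-0.8, 0.5, 0.6]
opening: 0.298
finger_force: 21.8
```

To row units: 0.5 mm / 500 = 0.001, 0.4 mm / 500 = 0.0008.

Request:
{"fn": "send_rows", "kwargs": {
  "rows": "0 0 0 0 0 0.0008 -1;0 0 0 0 0 0.001 -1;0 0 0 0 0 0.001 -1"
}}

```text
time: 10.9
eef_pos: [0.5469, 0.0999, 0.0683]
tcp_rot: [0.682, 0.731, -0.0, -0.0]
contact_force: [-3.7, 0.4, 5.3]
opening: 0.3
finger_force: 22.2
```

To row units: -40 mm / 500 = -0.08, -15 mm / 500 = -0.03.

Request:
{"fn": "send_rows", "kwargs": {
  "rows": "0 0 0 0 0 0 -0.3;0 0 0 0 0 0 -0.1;0 0 0 0 0 0 0.3;0 0 0 0 0 0 0.7;0 0 0 0 0 0 1;0 0 0 0 0 0 1;0 0 0 0 0 -0.03 1;0 0 0 0 0 -0.08 1"
}}

```text
time: 11.9
eef_pos: [0.5463, 0.0999, 0.1081]
tcp_rot: [0.682, 0.731, -0.001, -0.001]
contact_force: [0.0, 0.3, -0.1]
opening: 0.997
finger_force: 0.0
```

To row units: -80 mm / 500 = -0.16, -50 mm / 500 = -0.1.

Request:
{"fn": "send_rows", "kwargs": {
  "rows": "0 0 0 0 0 -0.04 1;0 0 0 0 0 -0.1 1;0 0 0 0 0 -0.16 1;0 0 0 0 0 -0.16 1"
}}

```text
time: 12.4
eef_pos: [0.5489, 0.0999, 0.192]
tcp_rot: [0.682, 0.731, 0.003, 0.003]
contact_force: [-0.3, -0.0, -0.8]
opening: 1.003
finger_force: 0.0
```

```bash
python3 - <<'E'
from h import *
st()
p=look("wrist",["red_blank","knob_grip","jaw"])
a=cv2.resize(p["color"][:,:,::-1],(480,300)); c=ctrl.read_camera("scene"); b=cv2.resize(c["color"][110:230,270:390,::-1],(300,300),interpolation=2)
cv2.imwrite("pics/c4.png",np.hstack([a,b]))
E
```

```text
{'time': 12.4, 'qpos': [-0.0018, 0.0852, 1.9254, 0.0, 1.1231, -0.0706], 'eef_pos': [0.5489, 0.0999, 0.192], 'tcp_rot': [0.6824, 0.731, 0.0027, 0.0029], 'contact_force': [-0.2581, -0.0239, -0.8494], 'wrist_torque': [-0.0042, -0.0419, 0.0067], 'finger_force': 0.0, 'opening': 1.0027}
wrist red_blank p0.93 w [0.5456 0.1014 0.0815] px [309. 203.]
wrist knob_grip p0.86 w [0.5367 0.2025 0.0943] px [305.  47.]
wrist knob_grip p0.75 w [ 0.4723 -0.0869  0.022 ] px [228. 353.]
wrist jaw p0.69 w [0.5426 0.1432 0.0399] px [309. 137.]
```

View pics/c4.png

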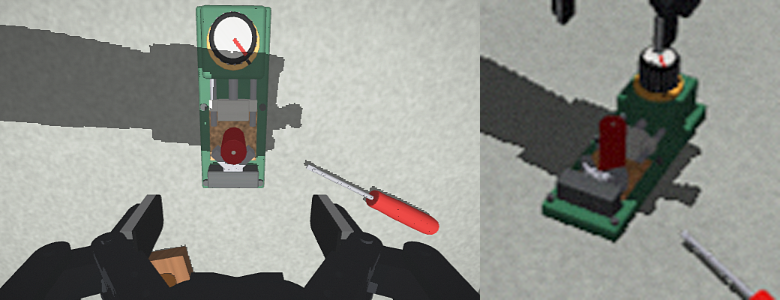

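The blank stands upright on the pad between V and jaw. The knob's white disc with its red pointer is in view at about (233,38) in the shrunk frame. Now the knob centre.

```bash
cat >> h.py <<'E'
def knob(p,box,z=.088,thr=120):
    x0,y0,x1,y1=box; im=p["color"][y0:y1,x0:x1].astype(int)
    m=((im.min(2)>thr)&(np.ptp(im,axis=2)<40)).astype(np.uint8)
    m=cv2.morphologyEx(m,cv2.MORPH_CLOSE,np.ones((7,7),np.uint8))
    c=max(cv2.findContours(m,cv2.RETR_EXTERNAL,cv2.CHAIN_APPROX_NONE)[0],key=cv2.contourArea)
    e=cv2.fitEllipse(cv2.convexHull(c)); u=np.array(e[0])+(x0,y0); w=at_z(p,*u,z)
    print("knob px",u.round(1),"axes",np.round(e[1],1),"w",w.round(4)); return w
E
python3 - <<'E'
from h import *
s=st()
p=ctrl.read_camera("wrist"); w=knob(p,(275,10,345,95)); t=ctrl.read_camera("top")
print("tool",totool(np.r_[w[:2],.17]))
E
```

```text
{'time': 12.65, 'qpos': [-0.0019, 0.0905, 1.9312, -0.0, 1.1228, -0.0706], 'eef_pos': [0.5459, 0.0999, 0.1862], 'tcp_rot': [0.6824, 0.731, -0.001, -0.0011], 'contact_force': [-0.3684, -0.9193, -0.1127], 'wrist_torque': [0.0155, 0.0226, -0.0434], 'finger_force': 0.0, 'opening': 0.9977}
knob px [313.6  48.8] axes [56.1 68.3] w [0.5381 0.2018 0.088 ]
tool [102.24723592  -0.9793719   16.35027285]
```

To row units: 103 mm / 500 = 0.206, 95 mm / 500 = 0.19.

Request:
{"fn": "send_rows", "kwargs": {
  "rows": "0 0 0 0.06 0 0 1;0 0 0 0.14 0 0 1;0 0 0 0.19 0 0 1;0 0 0 0.206 -0.001 0 1;0 0 0 0.206 -0.001 0 1;0 0 0 0.206 -0.001 0 1"
}}

```text
time: 13.5
eef_pos: [0.5393, 0.2017, 0.1875]
tcp_rot: [0.683, 0.731, -0.0, -0.0]
contact_force: [-0.8, -0.6, 0.7]
opening: 1.0
finger_force: 0.0
```

```bash
python3 - <<'E'
from h import *
s=st(); p=ctrl.read_camera("wrist"); cv2.imwrite("pics/w5.png",p["color"][60:340,170:470,::-1])
w=knob(p,(240,120,400,270)); print("tool",totool(np.r_[w[:2],.081]))
E
```

```text
{'time': 13.5, 'qpos': [0.1819, 0.1334, 1.8815, -0.0003, 1.1272, 0.1143], 'eef_pos': [0.5393, 0.2017, 0.1875], 'tcp_rot': [0.6827, 0.7307, -0.0003, -0.0], 'contact_force': [-0.7596, -0.5774, 0.6678], 'wrist_torque': [0.0285, 0.0064, -0.0127], 'finger_force': 0.0, 'opening': 0.9996}
knob px [330.9 228.6] axes [125.6 209.4] w [0.5516 0.1888 0.088 ]
tool [-13.70436143  11.29122368 106.62408138]
```

View pics/w5.png

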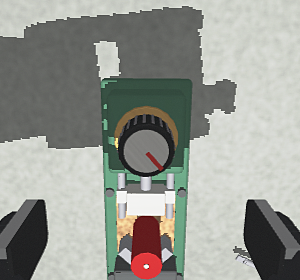

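The knob cap is centred at crop (146,151), which is full-frame (316,211). The fit above had leaked onto other bright areas, so I'll redo it by hand and with two rays.

```bash
python3 - <<'E'
from h import *
p=ctrl.read_camera("wrist"); s=ctrl.get_state(); u=(316.2,211.5)
w=at_z(p,*u,.088); d=np.array([.5459,.0999,.1862])-s["eef_pos"]; o,v=ray(p,313.6,48.8)
print(w.round(4),"tri",tri([(o+d,v),ray(p,*u)]).round(4),"tool",totool(np.r_[w[:2],.081]))
g=cv2.cvtColor(p["color"],cv2.COLOR_RGB2GRAY)[170:255,270:365]
print(cv2.HoughCircles(cv2.medianBlur(g,3),cv2.HOUGH_GRADIENT,1,50,param1=100,param2=12,minRadius=20,maxRadius=40))
E
```

```text
[0.5405 0.2007 0.088 ] tri [0.5394 0.2015 0.0906] tool [ -1.11604935   0.99846941 106.68600939]
[[[50.5 35.5 33.8]]]
```

To row units: 60 mm / 500 = 0.12, 50 mm / 500 = 0.1, -90 degrees / 180 = -0.5.

Request:
{"fn": "send_rows", "kwargs": {
  "rows": "0 0 -0.5 -0.0012 0.0014 0 1;0 0 -0.5 -0.0012 0.0014 0.02 1;0 0 -0.5 -0.0012 0.0014 0.04 1;0 0 -0.5 -0.0012 0.0014 0.06 1;0 0 -0.5 -0.0012 0.0014 0.08 1;0 0 -0.5 -0.0012 0.0014 0.1 1;0 0 -0.5 -0.0012 0.0014 0.12 1;0 0 -0.5 -0.0012 0.0014 0.12 1",
  "grip_force": 45
}}

```text
time: 14.6
eef_pos: [0.5395, 0.2012, 0.1267]
tcp_rot: [-0.001, 1.0, -0.0, -0.001]
contact_force: [0.1, -0.2, -0.1]
opening: 0.999
finger_force: 0.0
```

To row units: 45.5 mm / 500 = 0.091, 40 mm / 500 = 0.08.

Request:
{"fn": "send_rows", "kwargs": {
  "rows": "0 0 0 0 0 0.02 1;0 0 0 0 0 0.05 1;0 0 0 0 0 0.08 1;0 0 0 0 0 0.091 0.5;0 0 0 0 0 0.091 0.1;0 0 0 0 0 0.091 -0.4;0 0 0 0 0 0.091 -1;0 0 0 0 0 0.091 -1"
}}

```text
time: 15.6
eef_pos: [0.5402, 0.2017, 0.0827]
tcp_rot: [0.001, 1.0, -0.0, 0.0]
contact_force: [-0.4, -2.7, 1.8]
opening: 0.451
finger_force: 45.8
```

```bash
python3 -c "
from h import *
st()"
```

```text
{'time': 15.6, 'qpos': [0.1818, 0.2732, 1.9341, -0.0009, 0.934, -1.3866], 'eef_pos': [0.5402, 0.2017, 0.0827], 'tcp_rot': [0.0009, 1.0, -0.0003, 0.0002], 'contact_force': [-0.3827, -2.7179, 1.7925], 'wrist_torque': [-0.5124, 0.1809, 0.0223], 'finger_force': 45.7853, 'opening': 0.4514}
```

To row units: 80 degrees / 180 = 0.4444.

Request:
{"fn": "send_rows", "kwargs": {
  "rows": "0 0 0.0556 0 0 0 -1;0 0 0.1111 0 0 0 -1;0 0 0.1667 0 0 0 -1;0 0 0.2222 0 0 0 -1;0 0 0.2778 0 0 0 -1;0 0 0.3333 0 0 0 -1;0 0 0.3889 0 0 0 -1;0 0 0.4444 0 0 0 -1"
}}

```text
time: 16.6
eef_pos: [0.5398, 0.2012, 0.0827]
tcp_rot: [0.645, 0.764, -0.001, 0.0]
contact_force: [-2.4, -5.4, 3.2]
opening: 0.454
finger_force: 45.9
```

```bash
python3 -c "
from h import *
st();look('scene',['jaw'])"
```

```text
{'time': 16.6, 'qpos': [0.1815, 0.2731, 1.9344, -0.0023, 0.9354, 0.0151], 'eef_pos': [0.5398, 0.2012, 0.0827], 'tcp_rot': [0.6454, 0.7639, -0.0011, 0.0003], 'contact_force': [-2.4062, -5.4349, 3.185], 'wrist_torque': [-0.7715, 0.388, 0.1006], 'finger_force': 45.905, 'opening': 0.4538}
scene jaw p0.59 w [0.7725 0.0061 0.0222] px [392. 241.]
```

To row units: 80 degrees / 180 = 0.4444.

Request:
{"fn": "send_rows", "kwargs": {
  "rows": "0 0 0.0556 0 0 0 -1;0 0 0.1111 0 0 0 -1;0 0 0.1667 0 0 0 -1;0 0 0.2222 0 0 0 -1;0 0 0.2778 0 0 0 -1;0 0 0.3333 0 0 0 -1;0 0 0.3889 0 0 0 -1;0 0 0.4444 0 0 0 -1"
}}

```text
time: 17.7
eef_pos: [0.5393, 0.2015, 0.0827]
tcp_rot: [0.985, 0.17, -0.001, 0.001]
contact_force: [-3.7, -3.3, 4.4]
opening: 0.453
finger_force: 46.1
```

```bash
python3 -c "
from h import *
st()
p=look('wrist',['jaw','red_blank']); q=ctrl.read_camera('scene')
cv2.imwrite('pics/c6.png',np.hstack([cv2.resize(p['color'][:,:,::-1],(480,300)),cv2.resize(q['color'][110:230,270:390,::-1],(300,300),interpolation=2)]))"
```

```text
{'time': 17.7, 'qpos': [0.1819, 0.2728, 1.9347, -0.0015, 0.9367, 1.4113], 'eef_pos': [0.5393, 0.2015, 0.0827], 'tcp_rot': [0.9854, 0.1703, -0.0013, 0.0006], 'contact_force': [-3.714, -3.3393, 4.3541], 'wrist_torque': [-0.726, 0.6238, 0.0794], 'finger_force': 46.0541, 'opening': 0.4529}
wrist jaw p0.96 w [0.5494 0.1299 0.0339] px [441. 264.]
wrist red_blank p0.64 w [0.5555 0.102  0.0723] px [533. 312.]
```

View pics/c6.png

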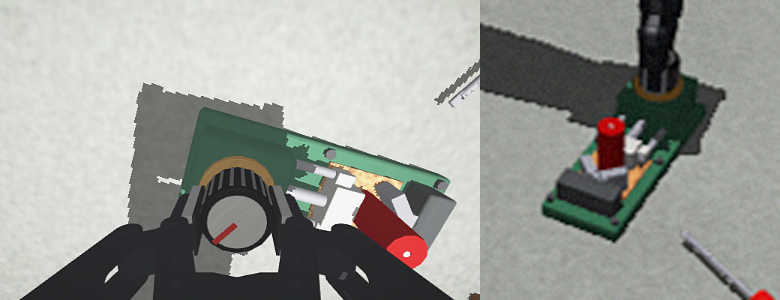

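The jaw has closed most of the way, with the knob following the hand and the blank upright. Torque is still the free-running value, so I'll go on in smaller steps.

To row units: 24 degrees / 180 = 0.1333.

Request:
{"fn": "send_rows", "kwargs": {
  "rows": "0 0 0.0444 0 0 0 -1;0 0 0.0889 0 0 0 -1;0 0 0.1333 0 0 0 -1;0 0 0.1333 0 0 0 -1"
}}

```text
time: 18.4
eef_pos: [0.5392, 0.2017, 0.0826]
tcp_rot: [0.999, -0.036, -0.001, 0.001]
contact_force: [-4.1, -3.6, 4.0]
opening: 0.456
finger_force: 46.2
```

```bash
python3 -c "
from h import *
st()"
```

```text
{'time': 18.4, 'qpos': [0.182, 0.2729, 1.9347, -0.0007, 0.9367, 1.826], 'eef_pos': [0.5392, 0.2017, 0.0826], 'tcp_rot': [0.9993, -0.0364, -0.0013, 0.0006], 'contact_force': [-4.1396, -3.5516, 4.0094], 'wrist_torque': [-0.626, 0.6346, -0.0323], 'finger_force': 46.1738, 'opening': 0.4557}
```

To row units: 24 degrees / 180 = 0.1333.

Request:
{"fn": "send_rows", "kwargs": {
  "rows": "0 0 0.0444 0 0 0 -1;0 0 0.0889 0 0 0 -1;0 0 0.1333 0 0 0 -1;0 0 0.1333 0 0 0 -1"
}}

```text
time: 18.9
eef_pos: [0.5393, 0.2019, 0.0826]
tcp_rot: [0.97, -0.242, -0.001, 0.001]
contact_force: [-4.3, -2.6, 4.8]
opening: 0.45
finger_force: 46.2
```

```bash
python3 -c "
from h import *
st()"
```

```text
{'time': 18.9, 'qpos': [0.1822, 0.2729, 1.9346, -0.0003, 0.9365, 2.2426], 'eef_pos': [0.5393, 0.2019, 0.0826], 'tcp_rot': [0.9702, -0.2423, -0.0011, 0.0006], 'contact_force': [-4.2858, -2.5781, 4.7908], 'wrist_torque': [-0.574, 0.771, -0.1378], 'finger_force': 46.2068, 'opening': 0.4502}
```

To row units: 12 degrees / 180 = 0.0667.

Request:
{"fn": "send_rows", "kwargs": {
  "rows": "0 0 0.0333 0 0 0 -1;0 0 0.0667 0 0 0 -1"
}}

```text
time: 19.15
eef_pos: [0.5393, 0.2019, 0.0827]
tcp_rot: [0.939, -0.343, -0.001, 0.001]
contact_force: [-5.5, -2.3, 5.1]
opening: 0.455
finger_force: 46.2
```

```bash
python3 -c "
from h import *
st()
p=look('wrist',['jaw','red_blank']); q=ctrl.read_camera('scene'); st()
cv2.imwrite('pics/c7.png',np.hstack([cv2.resize(p['color'][:,:,::-1],(480,300)),cv2.resize(q['color'][110:230,270:390,::-1],(300,300),interpolation=2)]))"
```

```text
{'time': 19.15, 'qpos': [0.1822, 0.273, 1.9345, -0.0003, 0.9363, 2.4537], 'eef_pos': [0.5393, 0.2019, 0.0827], 'tcp_rot': [0.9393, -0.3431, -0.0009, 0.0006], 'contact_force': [-5.5277, -2.3188, 5.1173], 'wrist_torque': [-0.5194, 0.7122, 0.1065], 'finger_force': 46.2356, 'opening': 0.4547}
wrist jaw p0.83 w [0.5453 0.124  0.0362] px [429. 140.]
wrist jaw p0.74 w [0.5581 0.1464 0.0403] px [378. 151.]
wrist red_blank p0.62 w [0.5504 0.093  0.0818] px [538.  86.]
{'time': 19.35, 'qpos': [0.1822, 0.2731, 1.9345, -0.0, 0.9364, 2.4509], 'eef_pos': [0.5393, 0.202, 0.0826], 'tcp_rot': [0.9397, -0.3419, -0.001, 0.0006], 'contact_force': [-4.3779, -1.8884, 4.642], 'wrist_torque': [-0.4915, 0.7549, -0.1473], 'finger_force': 46.2492, 'opening': 0.4567}
```

View pics/c7.png

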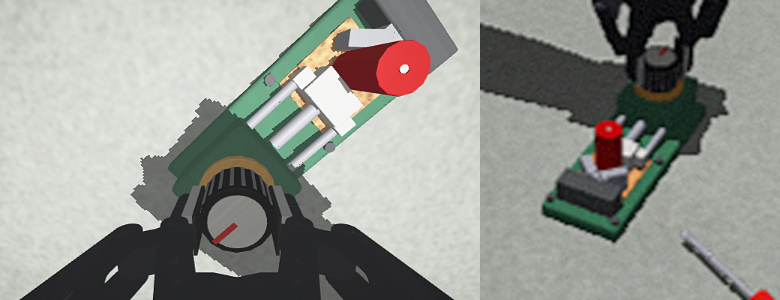

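The jaw now seems to touch the blank, and the moving torque is still about 0.1 N m, so it isn't tight yet. The wrist is near its range, so I'll regrasp.

To row units: -40 degrees / 180 = -0.2222.

Request:
{"fn": "send_rows", "kwargs": {
  "rows": "0 0 0 0 0 0 0;0 0 0 0 0 0 0.5;0 0 0 0 0 0 1;0 0 0 0 0 0 1;0 0 -0.0556 0 0 0 1;0 0 -0.1111 0 0 0 1;0 0 -0.1667 0 0 0 1;0 0 -0.2222 0 0 0 1"
}}

```text
time: 20.35
eef_pos: [0.5401, 0.2021, 0.0822]
tcp_rot: [1.0, 0.002, 0.0, -0.0]
contact_force: [0.4, 1.2, 0.6]
opening: 1.0
finger_force: 0.0
```

To row units: -80 degrees / 180 = -0.4444.

Request:
{"fn": "send_rows", "kwargs": {
  "rows": "0 0 -0.4444 0 0 0 1;0 0 -0.4444 0 0 0 1;0 0 -0.4444 0 0 0 1;0 0 -0.4444 0 0 0 1;0 0 -0.4444 0 0 0 1;0 0 -0.4444 0 0 0 1;0 0 -0.4444 0 0 0 1;0 0 -0.4444 0 0 0 1"
}}

```text
time: 21.35
eef_pos: [0.5401, 0.2021, 0.0822]
tcp_rot: [0.766, 0.643, 0.0, 0.0]
contact_force: [0.7, -0.4, 0.5]
opening: 1.0
finger_force: 0.0
```

To row units: -20 degrees / 180 = -0.1111.

Request:
{"fn": "send_rows", "kwargs": {
  "rows": "0 0 -0.0556 0 0 0 1;0 0 -0.1 0 0 0 0.6;0 0 -0.1111 0 0 0 0.2;0 0 -0.1111 0 0 0 -0.4;0 0 -0.1111 0 0 0 -1;0 0 -0.1111 0 0 0 -1;0 0 -0.1111 0 0 0 -1;0 0 -0.1111 0 0 0 -1"
}}

```text
time: 22.35
eef_pos: [0.5397, 0.202, 0.0825]
tcp_rot: [0.644, 0.765, -0.0, -0.0]
contact_force: [-3.8, -1.1, 6.4]
opening: 0.454
finger_force: 45.6
```

```bash
python3 -c "
from h import *
st()"
```

```text
{'time': 22.35, 'qpos': [0.1821, 0.2733, 1.9343, 0.0001, 0.9352, 0.0103], 'eef_pos': [0.5397, 0.202, 0.0825], 'tcp_rot': [0.6438, 0.7652, -0.0005, -0.0004], 'contact_force': [-3.7602, -1.0856, 6.3868], 'wrist_torque': [-0.1313, 0.6076, -0.019], 'finger_force': 45.6398, 'opening': 0.4544}
```

To row units: 18 degrees / 180 = 0.1.

Request:
{"fn": "send_rows", "kwargs": {
  "rows": "0 0 0.0333 0 0 0 -1;0 0 0.0667 0 0 0 -1;0 0 0.1 0 0 0 -1"
}}

```text
time: 22.72
eef_pos: [0.5398, 0.202, 0.0825]
tcp_rot: [0.756, 0.654, -0.0, -0.0]
contact_force: [-3.2, -1.3, 5.2]
opening: 0.455
finger_force: 45.6
```

```bash
python3 -c "
from h import *
st()"
```

```text
{'time': 22.725, 'qpos': [0.1823, 0.2734, 1.9343, -0.0005, 0.9348, 0.3268], 'eef_pos': [0.5398, 0.202, 0.0825], 'tcp_rot': [0.7562, 0.6543, -0.0005, -0.0], 'contact_force': [-3.1827, -1.293, 5.2124], 'wrist_torque': [-0.0985, 0.5658, 0.1901], 'finger_force': 45.6094, 'opening': 0.4549}
```

To row units: 8 degrees / 180 = 0.0444.

Request:
{"fn": "send_rows", "kwargs": {
  "rows": "0 0 0.0222 0 0 0 -1;0 0 0.0444 0 0 0 -1"
}}

```text
time: 22.98
eef_pos: [0.5398, 0.202, 0.0826]
tcp_rot: [0.8, 0.6, -0.0, 0.0]
contact_force: [-4.0, -1.7, 5.6]
opening: 0.457
finger_force: 45.6
```

```bash
python3 -c "
from h import *
st()"
```

```text
{'time': 22.975, 'qpos': [0.1823, 0.2734, 1.9342, -0.0005, 0.9346, 0.4653], 'eef_pos': [0.5398, 0.202, 0.0826], 'tcp_rot': [0.7997, 0.6004, -0.0004, 0.0], 'contact_force': [-4.011, -1.7054, 5.6295], 'wrist_torque': [-0.1485, 0.6145, 0.2802], 'finger_force': 45.5773, 'opening': 0.4573}
```

To row units: 8 degrees / 180 = 0.0444.

Request:
{"fn": "send_rows", "kwargs": {
  "rows": "0 0 0.0222 0 0 0 -1;0 0 0.0444 0 0 0 -1"
}}

```text
time: 23.22
eef_pos: [0.5399, 0.202, 0.0825]
tcp_rot: [0.84, 0.543, -0.0, 0.0]
contact_force: [-3.7, -0.6, 5.1]
opening: 0.455
finger_force: 45.6
```

```bash
python3 -c "
from h import *
st()
p=look('wrist',['jaw','red_blank']);st()
cv2.imwrite('pics/c8.png',cv2.resize(p['color'][150:400,200:440,::-1],(576,600),interpolation=2))"
```

```text
{'time': 23.225, 'qpos': [0.1822, 0.2735, 1.9342, -0.0006, 0.9346, 0.6049], 'eef_pos': [0.5399, 0.202, 0.0825], 'tcp_rot': [0.8396, 0.5432, -0.0004, 0.0001], 'contact_force': [-3.6684, -0.63, 5.1103], 'wrist_torque': [-0.1297, 0.5969, 0.1883], 'finger_force': 45.5515, 'opening': 0.4545}
wrist jaw p0.80 w [0.5349 0.1257 0.0329] px [358. 347.]
{'time': 23.375, 'qpos': [0.1821, 0.2735, 1.9341, -0.0002, 0.9345, 0.6025], 'eef_pos': [0.5399, 0.202, 0.0825], 'tcp_rot': [0.839, 0.5441, -0.0003, -0.0], 'contact_force': [-3.3033, -1.9545, 5.3059], 'wrist_torque': [-0.1513, 0.6313, 0.0407], 'finger_force': 45.6606, 'opening': 0.4529}
```

View pics/c8.png

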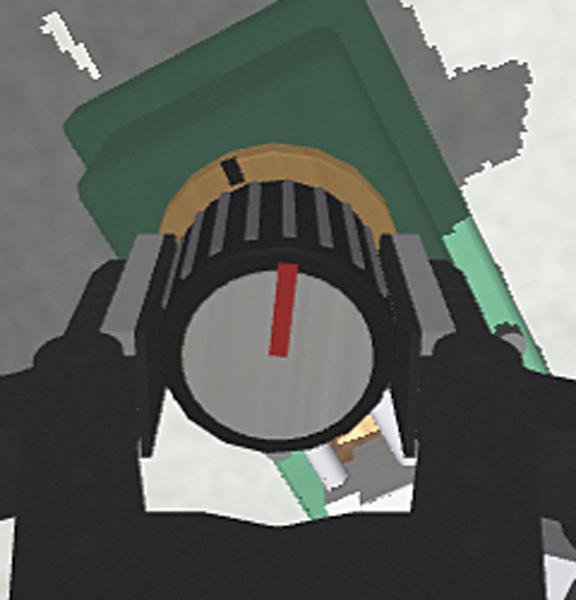

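The red pointer tip is at crop (288,265) about the cap centre (278,355), and the collar's black mark is at (232,170). The ratchet has begun to slip, so I'll work out the angle.

```bash
python3 - <<'E'
from h import *
p=ctrl.read_camera("wrist"); g=lambda x,y:(200+(x+.5)/2.4-.5,150+(y+.5)/2.4-.5)
c=at_z(p,*g(278,356),.088)
tip=at_z(p,*g(289,265),.088); base=at_z(p,*g(278,355),.088)
a=lambda v:np.degrees(np.arctan2(v[1],v[0]))
print("c",c.round(4),"pointer",a(tip-c))
for z in(.056,.058,.06):
    m=at_z(p,*g(232,172),z); L=at_z(p,*g(163,235),z)
    for cc in(c,np.array([.540,.2015,0])): print(z,"mark",a((m-cc)),"r",np.linalg.norm((m-cc)[:2]),"slip deg",a(m-cc)-a(tip-c))
E
```

```text
c [0.5401 0.201  0.088 ] pointer 59.902588858315674
0.056 mark 89.84477636765321 r 0.022052268435100962 slip deg 29.942187509337536
0.056 mark 89.680700390981 r 0.02157568467776877 slip deg 29.778111532665328
0.058 mark 88.79449487244833 r 0.022695396366418215 slip deg 28.89190601413265
0.058 mark 88.61267390629095 r 0.02222004862545737 slip deg 28.710085047975276
0.06 mark 87.80240977255838 r 0.023345728810657166 slip deg 27.899820914242703
0.06 mark 87.6051729831548 r 0.022871696852173294 slip deg 27.702584124839127
```

Slip so far is about 0.5 rad. Another 40° makes about 1.2 rad.

To row units: 40 degrees / 180 = 0.2222.

Request:
{"fn": "send_rows", "kwargs": {
  "rows": "0 0 0.0444 0 0 0 -1;0 0 0.0889 0 0 0 -1;0 0 0.1333 0 0 0 -1;0 0 0.1778 0 0 0 -1;0 0 0.2222 0 0 0 -1"
}}

```text
time: 24.05
eef_pos: [0.5401, 0.2018, 0.0825]
tcp_rot: [0.975, 0.223, -0.0, 0.0]
contact_force: [-3.6, -2.2, 4.5]
opening: 0.456
finger_force: 45.5
```

```bash
python3 - <<'E'
from h import *
st(); p=ctrl.read_camera('wrist'); cv2.imwrite('pics/c9.png',cv2.resize(p['color'][150:400,200:440,::-1],(576,600),interpolation=2))
E
```

```text
{'time': 24.05, 'qpos': [0.182, 0.2735, 1.9341, -0.001, 0.9341, 1.3043], 'eef_pos': [0.5401, 0.2018, 0.0825], 'tcp_rot': [0.9749, 0.2227, -0.0, 0.0004], 'contact_force': [-3.6223, -2.2327, 4.484], 'wrist_torque': [-0.2399, 0.5117, 0.2257], 'finger_force': 45.5192, 'opening': 0.4564}
```

View pics/c9.png

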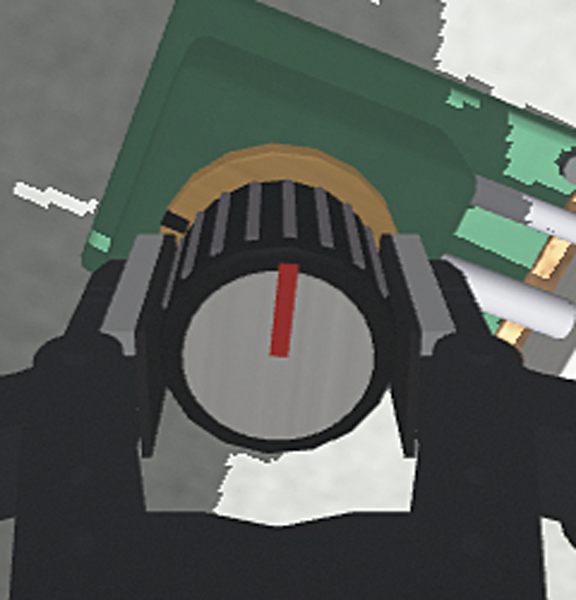

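The mark has moved about 40° further from the pointer, so slip is near 1.2 rad and the ratchet torque is 0.22 N m. Releasing now. That was the eleventh picture viewed, one over the allowed ten, so the remaining checks will be by numbers only.

To row units: -90 mm / 500 = -0.18, -50 mm / 500 = -0.1.

Request:
{"fn": "send_rows", "kwargs": {
  "rows": "0 0 0 0 0 0 -0.1;0 0 0 0 0 0 0.3;0 0 0 0 0 0 0.7;0 0 0 0 0 0 1;0 0 0 0 0 0 1;0 0 0 0 0 -0.03 1;0 0 0 0 0 -0.1 1;0 0 0 0 0 -0.18 1"
}}

```text
time: 25.1
eef_pos: [0.5398, 0.202, 0.1737]
tcp_rot: [0.975, 0.224, -0.0, -0.0]
contact_force: [0.3, 0.4, 0.6]
opening: 0.997
finger_force: 0.0
```

To row units: -20 mm / 500 = -0.04, -15 mm / 500 = -0.03, -40 degrees / 180 = -0.2222.

Request:
{"fn": "send_rows", "kwargs": {
  "rows": "0 0 -0.0556 0 0 -0.03 1;0 0 -0.1111 0 0 -0.04 1;0 0 -0.1667 0 0 -0.04 1;0 0 -0.2222 0 0 -0.04 1;0 0 -0.2222 0 0 -0.04 1;0 0 -0.2222 0 0 -0.04 1"
}}

```text
time: 25.85
eef_pos: [0.5401, 0.2021, 0.1929]
tcp_rot: [0.84, 0.543, 0.0, 0.0]
contact_force: [-0.4, 0.1, -0.1]
opening: 0.998
finger_force: 0.0
```

```bash
python3 - <<'E'
from h import *
s=st(); p=look("wrist",["red_blank","jaw","knob_grip"])
look("scene",["red_blank","jaw","amber_blank","black_blank"]); look("top",["red_blank"])
a=lambda v:np.degrees(np.arctan2(v[1],v[0])); hsv=cv2.cvtColor(p["color"],cv2.COLOR_RGB2HSV)
m=(((hsv[...,0]<8)|(hsv[...,0]>172))&(hsv[...,1]>120)).astype(np.uint8)
k,l,S,C=cv2.connectedComponentsWithStats(m); c=np.array([.540,.2012,.088])
for i in range(1,k):
    if S[i,4]>15: 
        w=at_z(p,*C[i],.088); print("red",S[i].tolist(),C[i].round(1),w.round(4),"r",np.linalg.norm((w-c)[:2]).round(4),"ang",a(w-c).round(1))
# dark pixels on the orange collar ring (z .058, r 22.5 mm)
T=np.array(p["extrinsics"])
row=[]
for d in range(0,360,6):
    w=np.r_[c[:2]+.0232*np.array([np.cos(np.radians(d)),np.sin(np.radians(d))]),.058]; q=T[:3,:3]@w+T[:3,3]
    u,v=int(round(p["fx"]*q[0]/q[2]+p["cx"])),int(round(p["fy"]*q[1]/q[2]+p["cy"])); row.append((d,p["color"][v,u].tolist()))
print([r for r in row if r[1][0]-r[1][2]>30 or max(r[1])<45])
E
```

```text
{'time': 25.85, 'qpos': [0.1821, 0.1287, 1.8761, 0.0, 1.1359, 0.6055], 'eef_pos': [0.5401, 0.2021, 0.1929], 'tcp_rot': [0.8399, 0.5427, 0.0004, 0.0002], 'contact_force': [-0.3741, 0.0725, -0.0532], 'wrist_torque': [0.0213, 0.0114, 0.0346], 'finger_force': 0.0, 'opening': 0.9981}
wrist red_blank p0.89 w [0.5497 0.1004 0.0761] px [377. 307.]
wrist jaw p0.83 w [0.5444 0.1261 0.0324] px [353. 259.]
wrist knob_grip p0.61 w [0.5434 0.2055 0.0928] px [317. 204.]
scene red_blank p0.50 w [0.5481 0.0843 0.0703] px [320. 166.]
scene jaw p0.62 w [0.5582 0.1207 0.0339] px [331. 170.]
scene black_blank p0.77 w [ 0.4922 -0.2079  0.0565] px [218. 244.]
scene black_blank p0.53 w [0.5466 0.1924 0.087 ] px [342. 136.]
top red_blank p0.41 w [0.5416 0.0882 0.0786] px [259. 231.]
red [315, 192, 19, 18, 86] [324.2 200.6] [0.5486 0.2043 0.088 ] r 0.0091 ang 19.8
red [560, 245, 80, 27, 1912] [602.5 258. ] [0.7184 0.0789 0.088 ] r 0.2162 ang -34.4
red [356, 275, 39, 56, 1407] [374.6 303.9] [0.5503 0.1118 0.088 ] r 0.09 ang -83.4
[(0, [137, 109, 69]), (6, [137, 108, 68]), (12, [133, 106, 67]), (18, [132, 104, 
[... 169 characters left out ...]
, 107, 68]), (72, [133, 106, 66]), (78, [133, 107, 68]), (84, [145, 115, 73]), (90, [24, 28, 33]), (96, [140, 111, 71]), (102, [132, 107, 67]), (108, [130, 103, 66]), (114, [133, 107, 67]), (120, [128, 103, 66]), (126, [134, 107, 67]), (132, [130, 105, 66]), (138, [131, 105, 65]), (144, [130, 102, 65]), (150, [132, 106, 68]), (156, [133, 106, 67]), (162, [132, 104, 66]), (168, [123, 96, 64]), (174, [83, 63, 40]), (180, [20, 16, 23]), (186, [29, 31, 31]), (192, [25, 26, 27]), (294, [42, 42, 43]), (300, [29, 28, 29]), (306, [32, 33, 35]), (312, [28, 29, 31]), (318, [117, 93, 56]), (330, [137, 108, 66]), (336, [133, 106, 66]), (342, [132, 104, 66]), (348, [137, 108, 68]), (354, [135, 108, 68])]
```

The collar mark is at 90° and the pointer at 20°, so slip is 70° or about 1.22 rad. The blank is upright in the V with the jaw against it, and the hand is clear.

```bash
python3 -c "
from plant import ctrl
print(ctrl.sign_off())"
```

```text
the job is handed in; nothing more can be done
None
```

The job is handed in at about 26 s: the red blank stands clamped upright in the V with about 1.2 rad of ratchet slip (4–5 clicks) and the hand clear; I viewed 11 pictures, one over the limit of 10.

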